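# Sweep out the clamping fixture and clamp three rails

## Task

Slide the jaw of the clamping fixture fully open by its tab, then take the brush from its rest and sweep all the off-cuts along the bed into the scrap tray, never touching the off-cuts with the robot itself, and stand the brush back in its rest. With the off-cuts swept away, lay the three T-section rails side by side flat on the bed, tongues up and lengthwise along the jaws, then slide the jaw in again until the rails are butted flush against one another and the fixed jaw with no gaps. Leave the tools and containers on the bench as they are.

Things in the scene. Friction and masses are not known exactly. Their poses are not given: they have to be found in the camera images.
- jig: Clamping fixture fixed to the bench: a plywood block with its top, the bed, at z = 60 mm in its frame; origin on the bench. In its frame (mm): bed x -130 to 120, y -50 to 175. A 20 mm high wooden end stop closes the bed at y = 163; at y = -50 the bed drops off into the scrap tray.
- fixed_jaw (a point): Middle of the clamping face of the fixed steel jaw, at its foot on the bed: at (80, 50, 60) mm in the fixture's frame. The jaw runs along the fixture's y, the whole length of the bed, 20 mm high above the bed, face towards the fixture's -x.
- tray (a point): Middle of the floor of the fixture's open sheet-metal scrap tray, at (0, -105, 6) mm in the fixture's frame. Inside 210 mm along the fixture's x and 110 mm along y; side walls up to z = 54 mm, outer wall (y = -160) up to z = 85 mm.
- jaw (a joint): Sliding steel jaw at the robot's side of the bed, 190 mm long (fixture's y -41 to 149), 24 mm thick, 20 mm high above the bed. Value in m, 0 to 0.055, grows as it slides in the fixture's +x towards the fixed jaw; its face lies at x = -80 mm + value, so the jaws are 160 mm - value apart. Slides stiffly (3 N) and stays where it is left.
- jaw_tab (a point): Top middle of the sliding jaw's upright wooden tab: 16 mm thick along the fixture's x, 44 mm wide along y, standing 50 mm above the jaw (this point is 130 mm above the bench). Pinch or push it to slide the jaw.
- brush: Block brush standing on its bristles. Origin under the middle of the bristles. Head 116 mm along its x, 40 mm along its y; bristles 36 mm along y, 30 mm high, then a wooden block up to 48 mm; on top an upright handle, 40 mm along x, 20 mm along y, from z = 48 to 128 mm. 0.2 kg.
- rest: Brush rest: shallow open wooden tray fixed to the bench, 150 mm along its x, 72 mm along its y, 22 mm high, walls and floor 5 mm. Origin under its middle; the brush stands in it with its x along the rest's x.
- rail1: Loose pine rail of upturned T section, 120 mm long along its x: base 42 mm wide (along y) and 22 mm thick, with a tongue 14 mm wide in the middle, from z = 22 to 56 mm. Origin under the middle of the base, z up out of the tongue. About 85 g. The three rails are alike.
- rail2: Loose pine rail of upturned T section, 120 mm long along its x: base 42 mm wide (along y) and 22 mm thick, with a tongue 14 mm wide in the middle, from z = 22 to 56 mm. Origin under the middle of the base, z up out of the tongue. About 85 g. The three rails are alike.
- rail3: Loose pine rail of upturned T section, 120 mm long along its x: base 42 mm wide (along y) and 22 mm thick, with a tongue 14 mm wide in the middle, from z = 22 to 56 mm. Origin under the middle of the base, z up out of the tongue. About 85 g. The three rails are alike.
- offcut1: Timber off-cut, block 38 x 32 x 28 mm high, origin at its middle, about 20 g. Absent in some starts.
- offcut2: Timber off-cut, block 34 x 31 x 28 mm high, origin at its middle, about 20 g. Absent in some starts.
- offcut3: Timber off-cut, block 38 x 30 x 28 mm high, origin at its middle, about 20 g. Absent in some starts.
- offcut4: Timber off-cut, L-shaped piece 40 x 34 x 28 mm high, origin at its middle, about 20 g. Absent in some starts.
- offcut5: Timber off-cut, stepped piece 36 x 34 x 28 mm high, origin at its middle, about 20 g. Absent in some starts.
- offcut6: Timber off-cut, block 32 x 32 x 28 mm high, origin at its middle, about 20 g. Absent in some starts.
- tin: Tin, 70 mm across, 70 mm tall; not part of the job.
- driver: Screwdriver lying on the bench; not part of the job.
Not all that is in view belongs to the job. There is more than one size of the brush; the job needs the smaller.

How it is judged:
By the outcome, as a careful person would: the job done as asked, in the order asked, and still so for the second after the job is handed in, with the robot touching nothing.
Of offcut1, offcut2, offcut3, offcut4, offcut5, offcut6 only 3 to 6 are there at a start; the rules pass over those that are not, and their reading is None.
At some moment in a run one of rail1, rail2, rail3 may be knocked a few centimetres aside while the robot is not near it.
Once in a run the grip may slacken for a moment while it holds something.
It also fails if it takes over 210 s, if anything falls off the work surface, if the arm or the gripper's body presses on something with over 40 N, if the wrist force passes 120 N, or if a joint passes its speed limit or range.

## Robot

A 6-joint arm with a two-finger parallel gripper is mounted at the origin on the work surface. World frame = base frame: x ahead of the robot, y to its left, z up, the work surface at z = 0. Lengths are in mm, angles in rad, forces in N, time in s.
With the tool pointing down it reaches from about 325 to 850 mm from the base axis. Payload 4.4 kg.
Tool frame: the origin (TCP) lies midway between the tips of the shut fingers; the grasp point (between the pads) lies 19 mm behind it (arm.grip_point_offset is the distance from the TCP to the grasp point, in mm); z points along the fingers, y is the line along which they close (so a half turn about z gives the same grasp; the last joint's range is limited). The gripper opens to 94 mm and grips with 3 to 60 N. Pads are 16 mm wide; open, the fingers measure 119 mm over their backs; the gripper's body (75 mm by 177 mm) begins 78 mm behind the grasp point.
Start: joints at [-1.331, 0.207, 1.542, -0, 1.393, -0.15], TCP at [219.022, -531.655, 205.447] pointing down, gripper open.
Joint ranges: [-2.73, 2.73], [-0.86, 2.22], [0.23, 2.46], [-1.11, 4.25], [0.08, 2.63], [-2.82, 2.82]. Speed limits (rad/s): [2.79, 2.79, 3.14, 3.14, 3.14, 3.14].

## Interface

Orientations are given as a 3x3 rotation matrix whose columns are the frame's x, y, z axes.
In Python, from rig import arm, viewer gives the robot as it stands. The module is installed in compiled form; this text tells all that it offers.
- The arm moves only by the tool play_rows, never from a script. Its argument "moves" is one flat list of numbers, 5 for each row, row after row: the shift along the tool's x, y, z each as a share of 0.12 m, from -1 to 1, then the turn about the tool's z as a share of 180 degrees, from -1 to 1, then the closure, from -1 (fully open) to 1 (shut). A call has 1 to 10 rows; each row shifts and turns the commanded pose from where the row before left it, along the tool's axes as they then stand; what a row does not reach is not made up. A row lasts 1/8 s, in which the tool goes at most 62.5 mm and 10.7 degrees, less where a joint would pass 70% of its speed; a pose out of reach is approached as far as the arm can. A call with a number of a shift or a turn outside -1 to 1 is refused whole. A call with a gripper value outside its range is refused whole. The fingers move at their own pace and stop on an object; "force" is the grip in N (left out, the last holds). Time passes only in rows, so rows that do not move let the fingers close. It gives the time, the measured TCP pose, the force, the opening and the grip force at its end, in the units of the state.
- arm.sense(): the state, without advancing time (a new reading comes with each control period).
- viewer.capture(name): name is "scene" or "top" or "wrist"; returns (picture, depth): 480x640x3 uint8, red, green, blue; 480x640 float32, mm along the optical axis (not along the pixel's ray), 0 where there is no reading.
- viewer.get_calibration(name): a dict with "fx", "fy", "cx", "cy" (pixels), "k1" (the pictures are not rectified: a ray, as slopes to the right and down, at radius r is drawn at 1 + k1 r^2 times it, then the intrinsics apply), "world_from_camera" (4x4, takes a point from camera to world coordinates); the wrist camera has in their place "T_tool_cam" (4x4, takes a point from camera to tool coordinates, whose origin is the TCP and whose axes are the flange's). Camera axes: x right, y down, z forward; pixel columns grow to the right and rows downward; lengths in mm; the calibration is good to about 2 mm. A picture is of the moment at which its call begins: read the wrist's pose just before it. get_calibration takes no time and is no camera call.
- arm.close_job(): hands the job in; it is judged then, once.
The state is a dict: "t": time; "qpos": joint angles; "dq": joint speeds; "joint_torque": joint torques, N m; "position": TCP position; "tool_rot": TCP orientation; "force": force on the tool from outside, world axes, zero at the start; "moment": the same for the moment, N m; "opening": opening from 0.0 (shut) to 1.0 (fully open); "grip_force": force on a finger pad.
Only numpy, scipy, OpenCV 4.12 (cv2) and the standard library are available. Lean on these libraries where they do the work, as an engineer would, in place of code of your own. Each camera call takes 0.05 s, during which the arm holds its last target. There are 200 camera calls.

## Working session

There is one attempt and no reset: what is moved stays moved. The work goes in short steps, Python scripts to look and compute and a tool call to move; the robot and the scene stay as the last step left them, time stands still between calls to the robot, and variables do not carry over. Pictures are saved under pics/ and viewed, at most 14 in all, crops included, and the job is handed in when it is done.

Besides the shell and the picture viewer there is one more tool, called after "Emit:" as name(argument=value, ...) on one line, values as JSON. play_rows: Moves the arm, as the interface text tells. Shift numbers are shares of 0.12 m and turn numbers shares of 180 degrees, none past 1 either way. Its arguments: {"type":"object","properties":{"moves":{"type":"array"},"force":{"type":"number"}},"required":["moves"]}

```bash
mkdir -p pics; ls
cat > h.py <<'E'
import numpy as np, cv2
from rig import arm, viewer
def cam(name):
    s=arm.sense(); c=viewer.get_calibration(name)
    if name=="wrist":
        T=np.eye(4);T[:3,:3]=np.array(s["tool_rot"]);T[:3,3]=s["position"];W=T@np.array(c["T_tool_cam"])
    else: W=np.array(c["world_from_camera"])
    p,d=viewer.capture(name); return p,d,c,W
def rays(c,uv):
    uv=np.asarray(uv,float).reshape(-1,2)
    x=(uv[:,0]-c["cx"])/c["fx"];y=(uv[:,1]-c["cy"])/c["fy"]
    rd=np.hypot(x,y);r=rd.copy()
    for _ in range(20): r=rd/(1+c["k1"]*r*r)
    s=1/(1+c["k1"]*r*r); return np.c_[x*s,y*s,np.ones(len(x))]
def onplane(c,W,uv,z):
    R=rays(c,uv)@W[:3,:3].T;o=W[:3,3];t=(z-o[2])/R[:,2];return o+R*t[:,None]
def cloud(d,c,W):
    v,u=np.mgrid[:480,:640]; R=rays(c,np.c_[u.ravel(),v.ravel()])*d.reshape(-1,1)
    P=R@W[:3,:3].T+W[:3,3]; P[d.ravel()==0]=np.nan; return P.reshape(480,640,3)
def save(n,p): cv2.imwrite("pics/"+n+".png",p[:,:,::-1])
E
python3 - <<'E'
from h import *
for n in("scene","top"):
    p,d,c,W=cam(n);save(n+"0",p);np.savez(n+"0",p=p,d=d,W=W);print(n,W.round(3).tolist(),c["fx"])
print(viewer.get_calibration("wrist")); s=arm.sense();print(s["t"],s["tool_rot"],s["opening"])
E
```

```text
pics
scene [[-0.817, 0.381, -0.433, 1062.859], [0.577, 0.526, -0.625, 822.191], [-0.01, -0.76, -0.649, 983.952], [0.0, 0.0, 0.0, 1.0]] 584.3520184245388
top [[-0.023, -0.984, 0.177, 265.119], [-1.0, 0.026, 0.015, -15.551], [-0.019, -0.176, -0.984, 1316.411], [0.0, 0.0, 0.0, 1.0]] 461.53949634995314
{'fx': 372.30145077057125, 'fy': 372.30145077057125, 'cx': 326.47505470664896, 'cy': 243.0154758809238, 'k1': -0.002597604195804297, 'T_tool_cam': array([[-9.16880830e-04, -9.68829733e-01, -2.47725872e-01,
         7.20710874e+01],
       [ 9.99999055e-01, -6.34567843e-04, -1.21945991e-03,
        -2.37958582e-01],
       [ 1.02425015e-03, -2.47726756e-01,  9.68829399e-01,
        -1.78603394e+02],
       [ 0.00000000e+00,  0.00000000e+00,  0.00000000e+00,
         1.00000000e+00]])}
0.1 [[ 9.24624217e-01  3.80880328e-01 -4.83917032e-04]
 [ 3.80880515e-01 -9.24622173e-01  1.96717043e-03]
 [ 3.01816100e-04 -2.00320799e-03 -9.99997948e-01]] 0.9987753892509311
```

View pics/top0.png

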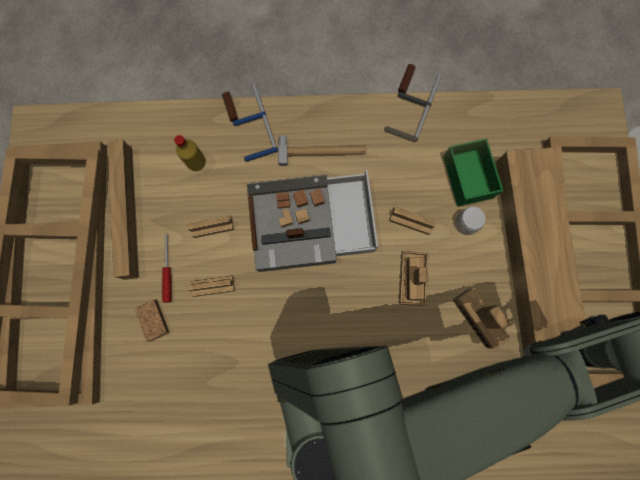

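View pics/scene0.png

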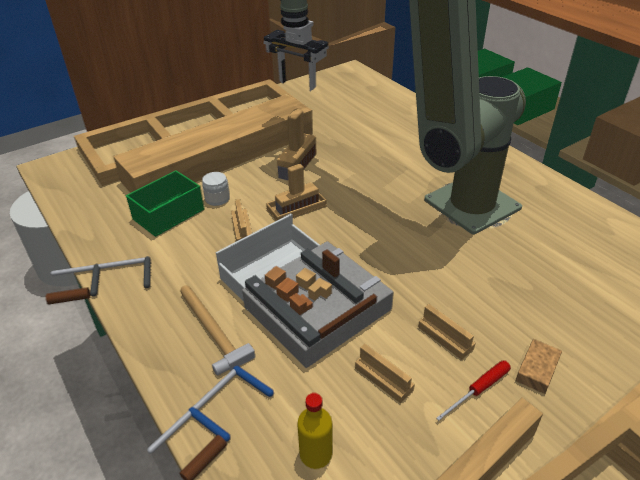

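Run:
```python
from h import *
def load(n):
    f=np.load(n+"0.npz");c=viewer.get_calibration(n);return f["p"],cloud(f["d"],c,f["W"]),c
for n in("top","scene"):
    p,P,c=load(n)
    X,Y,Z=P[...,0],P[...,1],P[...,2]
    reg=(X>280)&(X<800)&(Y>-400)&(Y<400)
    print(n,"bench z",np.nanmedian(Z[reg&(Z<15)]))
    for lo,hi in((49,64),(70,95),(118,142)):
        m=(reg&(Z>lo)&(Z<hi)).astype(np.uint8)
        k,l,st,ce=cv2.connectedComponentsWithStats(m)
        for i in range(1,k):
            if st[i,4]>15:
                q=P[l==i]; r=cv2.minAreaRect(q[:,:2].astype(np.float32))
                print(lo,st[i].tolist(),"c",np.round(q.mean(0)),"rect",np.round(r[0]),np.round(r[1]),round(r[2],1))
p=load("top")[0]
save("topz",cv2.resize(p[130:360,140:540],(800,460),interpolation=cv2.INTER_CUBIC))
```

```text
top bench z 0.3891028091250064
49 [447, 148, 10, 31, 59] c [ 723. -391.   57.] rect [ 722. -391.] [91.  3.] 11.7
49 [182, 151, 20, 15, 49] c [753. 347.  57.] rect [756. 350.] [28. 59.] 33.8
49 [327, 174, 38, 6, 83] c [693. -86.  54.] rect [693. -87.] [  7. 107.] 4.7
49 [289, 176, 21, 3, 21] c [693.  46.  59.] rect [692.  46.] [ 4. 57.] 6.2
49 [252, 187, 125, 83, 3927] c [534.  64.  60.] rect [552.  12.] [212. 339.] 5.1
49 [393, 208, 43, 19, 233] c [ 568. -274.   55.] rect [ 568. -275.] [120.  17.] 69.6
49 [187, 217, 43, 13, 229] c [567. 305.  56.] rect [568. 306.] [ 17. 121.] 10.8
49 [409, 257, 15, 43, 426] c [ 397. -268.   53.] rect [ 398. -270.] [ 39. 116.] 86.3
49 [187, 280, 44, 11, 231] c [393. 301.  56.] rect [393. 301.] [ 15. 120.] 6.5
49 [458, 297, 10, 16, 37] c [ 321. -389.   58.] rect [ 321. -389.] [45.  7.] 27.9
70 [449, 145, 10, 32, 91] c [ 730. -391.   78.] rect [ 723. -391.] [94. 17.] 0.6
70 [181, 147, 19, 17, 77] c [752. 346.  83.] rect [756. 347.] [26. 57.] 40.8
70 [365, 170, 13, 78, 199] c [ 590. -152.   83.] rect [ 592. -152.] [221.   6.] 5.1
70 [247, 175, 80, 75, 15
[... 1715 characters left out ...]
[ 403. -262.   82.] rect [ 402. -260.] [19. 40.] 75.7
70 [145, 193, 41, 23, 171] c [ 721. -390.   77.] rect [ 715. -389.] [112.  21.] 0.6
70 [216, 213, 77, 45, 522] c [ 596. -149.   80.] rect [ 590. -151.] [224.  16.] 6.0
70 [301, 248, 63, 53, 772] c [523.  69.  80.] rect [521.  60.] [ 28. 192.] 4.9
70 [245, 266, 132, 79, 3284] c [625.  89.  81.] rect [588.  75.] [190. 230.] 5.1
70 [298, 428, 35, 21, 277] c [782. 380.  83.] rect [779. 375.] [26. 59.] 58.5
118 [288, 164, 16, 12, 129] c [ 402. -264.  129.] rect [ 399. -269.] [29. 42.] 89.2
118 [322, 249, 18, 17, 166] c [523.  62. 127.] rect [520.  60.] [19. 46.] 6.3
118 [301, 408, 27, 22, 373] c [775. 368. 126.] rect [772. 364.] [38. 44.] 61.4
```

View pics/topz.png

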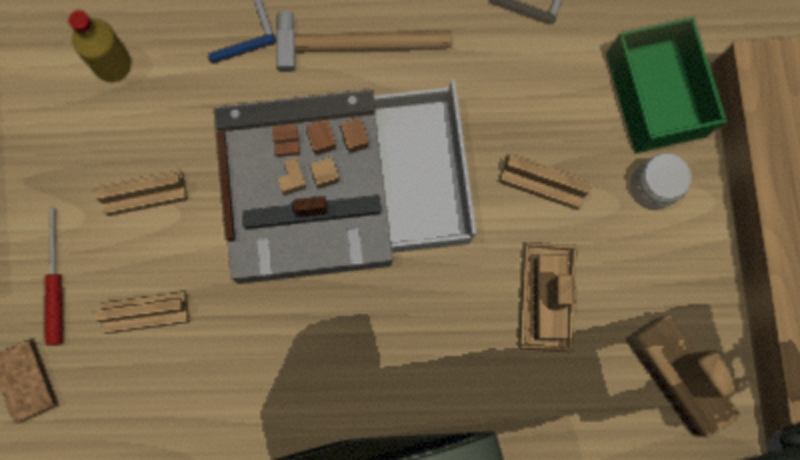

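Emit:
play_rows(moves=[0, 0, 0, -0.0577, 0, 0, 0, 0, -0.0577, 0, 0, 0, 0, -0.0577, 0, 0, 0, 0, -0.0577, 0, 0, 0, 0, -0.0577, 0, 0, 0, 0, -0.0577, 0, 0, 0, 0, -0.0577, 0], force=30)

```text
t: 0.98
position: [218.9, -531.2, 204.7]
tool_rot: [[-0.095, 0.996, -0.0], [0.996, 0.095, 0.001], [0.001, -0.0, -1.0]]
force: [-0.8, 0.4, -0.3]
opening: 0.504
grip_force: 0.0
```

Emit:
play_rows(moves=[0.39, 0.245, 0, 0, 0, 0.39, 0.245, 0, 0, 0, 0.39, 0.245, 0, 0, 0, 0.39, 0.245, 0, 0, 0, 0.39, 0.245, 0, 0, 0, 0.39, 0.245, 0, 0, 0, 0.39, 0.245, 0, 0, 0, 0.39, 0.245, 0, 0, 0, 0.39, 0.245, 0, 0, 0, 0.39, 0.245, 0, 0, 0])

```text
t: 2.22
position: [470.6, -37.6, 205.2]
tool_rot: [[-0.089, 0.996, -0.0], [0.996, 0.089, -0.0], [-0.0, -0.0, -1.0]]
force: [0.5, -0.2, 0.8]
opening: 0.502
grip_force: 0.0
```

Emit:
play_rows(moves=[0.39, 0.245, 0, 0, 0, 0.39, 0.245, 0, 0, 0, 0, 0, 0, 0, 0])

```text
t: 2.6
position: [521.0, 62.1, 204.8]
tool_rot: [[-0.094, 0.996, -0.001], [0.996, 0.094, 0.001], [0.001, -0.001, -1.0]]
force: [-0.5, -0.5, -0.5]
opening: 0.498
grip_force: 0.0
```

```bash
cat >> h.py <<'E'
def ang(s=None):
    s=s or arm.sense();R=np.array(s["tool_rot"]);return np.degrees(np.arctan2(R[1,0],R[0,0]))
def to(x,y,z,a=None):
    "print turn (share) and then tool-frame shifts (shares) to target"
    s=arm.sense();p=np.array(s["position"]);a0=ang(s);a=a0 if a is None else a
    t=np.radians(a);d=np.array([x,y,z])-p
    sh=np.array([d[0]*np.cos(t)+d[1]*np.sin(t),d[0]*np.sin(t)-d[1]*np.cos(t),-d[2]])/120
    print("pos",p.round(1),"a",round(a0,2),"turn",round((a0-a)/180,4),"shift",sh.round(4),"rows>=",round(np.hypot(*sh[:2])/.5,1))
def rects(P,m,lo,hi,box,minpx=30):
    X,Y,Z=P[...,0],P[...,1],P[...,2]
    q=((X>box[0])&(X<box[1])&(Y>box[2])&(Y<box[3])&(Z>lo)&(Z<hi)&m).astype(np.uint8)
    k,l,st,_=cv2.connectedComponentsWithStats(q);out=[]
    for i in range(1,k):
        if st[i,4]>=minpx:
            w=P[l==i];c,sz,an=cv2.minAreaRect(w[:,:2].astype(np.float32))
            if sz[0]<sz[1]: sz=sz[::-1];an+=90
            out.append((np.round(c,1).tolist(),np.round(sz,1).tolist(),round(an%180,1),round(float(np.median(w[:,2])),1),int(st[i,4])))
    return out
E
python3 - <<'E'
from h import *
s=arm.sense();print(s["t"],s["position"],ang(s),s["qpos"],s["opening"])
p,d,c,W=cam("wrist");save("w1",p);np.savez("w1",p=p,d=d,W=W)
P=cloud(d,c,W);box=(300,800,-250,250)
for lo,hi in((48,66),(74,96),(120,140)):
    for r in rects(P,True,lo,hi,box): print(lo,r)
E
```

```text
2.6 [520.99761432  62.14062378 204.79428647] 95.40351880053127 [-4.67780628e-02  1.00800718e-01  1.66423065e+00  7.00578751e-04
  1.37746022e+00 -1.41222491e-01] 0.4976712644572796
48 ([578.2, 248.0], [14.1, 3.8], 179.1, 54.4, 133)
48 ([548.7, 55.6], [253.4, 211.6], 95.2, 59.4, 36888)
48 ([552.8, -151.3], [151.6, 35.5], 172.1, 56.5, 1977)
74 ([586.6, 88.3], [196.3, 187.6], 95.2, 79.1, 12347)
74 ([520.8, 59.2], [188.6, 24.0], 95.2, 79.3, 4760)
74 ([571.0, 88.3], [40.2, 34.5], 17.9, 87.3, 1748)
74 ([629.1, 93.1], [34.4, 23.6], 94.1, 87.0, 1307)
74 ([575.1, 40.4], [32.2, 31.9], 16.9, 87.1, 1229)
74 ([626.0, 44.1], [38.5, 32.4], 16.5, 87.1, 1929)
74 ([627.4, -1.3], [38.0, 29.8], 17.3, 86.7, 1061)
74 ([530.7, -154.0], [97.3, 2.5], 5.2, 75.0, 150)
74 ([598.1, -147.7], [33.9, 2.4], 6.1, 74.8, 49)
120 ([521.0, 59.1], [43.7, 15.8], 95.1, 129.1, 1323)
```

View pics/w1.png

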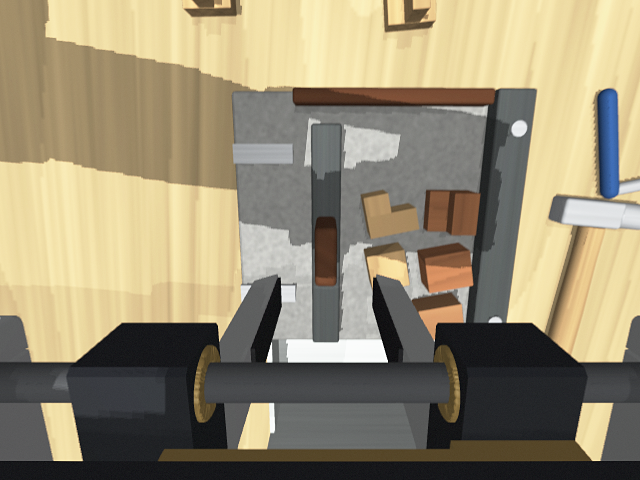

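Emit:
play_rows(moves=[-0.025, 0, 0.3, 0, 0, 0, 0, 0.3, 0, 0, 0, 0, 0.28, 0, 0, 0, 0, 0, 0, 1, 0, 0, 0, 0, 1, 0, 0, 0, 0, 1, 0, 0, 0, 0, 1], force=20)

```text
t: 3.52
position: [521.7, 55.6, 101.7]
tool_rot: [[-0.089, 0.996, 0.002], [0.996, 0.089, -0.001], [-0.001, 0.002, -1.0]]
force: [-1.5, -0.9, 4.9]
opening: 0.165
grip_force: 20.0
```

Run:
```python
from h import *
s=arm.sense();print(s["t"],s["position"],ang(s),s["opening"],s["grip_force"],s["force"])
# fixture frame from wrist: tab at y=54
```

```text
3.525 [521.72841198  55.63876223 101.66116909] 95.10878092334684 0.16545464182943442 20.003508925437927 [-1.54173174 -0.89257968  4.92053224]
```

Emit:
play_rows(moves=[0, -0.08, 0, 0, 1, 0, -0.08, 0, 0, 1, 0, -0.08, 0, 0, 1, 0, -0.085, 0, 0, 1, 0, 0, 0, 0, 1])

```text
t: 4.15
position: [482.1, 52.0, 101.6]
tool_rot: [[-0.089, 0.996, 0.002], [0.996, 0.089, -0.001], [-0.002, 0.002, -1.0]]
force: [-1.3, -3.1, 9.2]
opening: 0.17
grip_force: 20.0
```

Emit:
play_rows(moves=[0, -0.016, 0, 0, 1, 0, 0, 0, 0, 1])

```text
t: 4.4
position: [481.3, 52.0, 101.6]
tool_rot: [[-0.089, 0.996, 0.004], [0.996, 0.089, -0.001], [-0.001, 0.004, -1.0]]
force: [2.1, -1.8, 7.4]
opening: 0.168
grip_force: 20.0
```

Emit:
play_rows(moves=[0, 0, 0, 0, 0, 0, 0, 0, 0, 0, 0, 0, 0, 0, 0, 0, 0, -0.3, 0, 0, 0, 0, -0.3, 0, 0, 0, 0, -0.4, 0, 0, 0, 0, 0, 0, 0])

```text
t: 5.28
position: [483.0, 52.4, 224.0]
tool_rot: [[-0.089, 0.996, 0.009], [0.996, 0.089, -0.0], [-0.001, 0.009, -1.0]]
force: [1.2, -0.4, 0.7]
opening: 0.501
grip_force: 0.0
```

Run:
```python
from h import *
p,d,c,W=cam("wrist");np.savez("w2",p=p,d=d,W=W)
P=cloud(d,c,W);box=(300,800,-250,250)
for lo,hi in((48,66),(74,96),(120,140)):
    for r in rects(P,True,lo,hi,box,200): print(lo,r)
# fixed jaw: face line at z~80
X,Y,Z=P[...,0],P[...,1],P[...,2]
t=np.radians(95.15);u=np.array([np.sin(t),-np.cos(t)]) # fixture x
fx=X*u[0]+Y*u[1]; fy=X*np.cos(t)+Y*np.sin(t)
m=(Z>76)&(Z<83)&(fx>640)
print("fixed jaw top fx range",np.percentile(fx[m],[1,3,50,97,99]),"n",m.sum())
m=(Z>76)&(Z<83)&(fx<560);print("sliding jaw",np.percentile(fx[m],[1,3,97,99]),np.percentile(fy[m],[1,99]))
m=(Z>125)&(Z<133)&(fx<560);print("tab",np.percentile(fx[m],[1,99]),np.percentile(fy[m],[1,99]))
m=(Z>57)&(Z<63)&(fx>500)&(fx<640);print("bed y min",np.nanpercentile(fy[m],[.5,99.5]))
m=(Z>76)&(Z<83)&(fx>560)&(fx<620);print("stop",np.percentile(fy[m],[1,99]))
to(398,-269,205,-2)
```

```text
48 ([549.7, 47.7], [270.1, 211.8], 95.2, 59.4, 35459)
48 ([535.9, -148.6], [107.5, 15.0], 3.8, 57.0, 1184)
74 ([587.6, 78.8], [214.4, 188.0], 95.2, 79.3, 13450)
74 ([481.1, 55.0], [188.4, 24.0], 95.1, 79.4, 4335)
74 ([571.1, 88.1], [40.4, 34.5], 16.9, 87.2, 1635)
74 ([627.4, 92.9], [34.2, 27.7], 96.0, 87.0, 1234)
74 ([575.0, 40.1], [32.4, 32.3], 17.1, 87.2, 1459)
74 ([627.5, -1.8], [38.8, 30.8], 15.4, 86.8, 1571)
74 ([537.0, -156.3], [108.7, 8.7], 5.1, 82.1, 1180)
120 ([481.0, 55.0], [44.4, 15.6], 95.1, 129.1, 1186)
fixed jaw top fx range [643.79075411 652.76685182 669.25777516 684.363651   685.20961806] n 8601
sliding jaw [472.27336191 472.78449924 555.32606035 558.58280734] [-201.99402713  132.47734551]
tab [476.28930469 491.67725524] [-9.15882596 33.06380611]
bed y min [-201.20723926  121.06036774]
stop [-201.75617013  132.64367254]
pos [481.1  52.4 221.3] a 95.1 turn 0.5394 shift [-0.5985  2.7011  0.1361] rows>= 5.5
```

Emit:
play_rows(moves=[0, 0, 0, 0.054, 0, 0, 0, 0, 0.054, 0, 0, 0, 0, 0.054, 0, 0, 0, 0, 0.054, 0, 0, 0, 0, 0.054, 0, 0, 0, 0, 0.054, 0, 0, 0, 0, 0.054, 0, 0, 0, 0, 0.054, 0, 0, 0, 0, 0.054, 0, 0, 0, 0, 0.054, 0])

```text
t: 6.58
position: [478.3, 52.6, 217.1]
tool_rot: [[0.999, -0.042, -0.005], [-0.042, -0.999, 0.0], [-0.005, -0.0, -1.0]]
force: [-0.2, 0.3, 0.1]
opening: 0.5
grip_force: 0.0
```

Emit:
play_rows(moves=[-0.0855, 0.386, 0, 0, 0, -0.0855, 0.386, 0, 0, 0, -0.0855, 0.386, 0, 0, 0, -0.0855, 0.386, 0, 0, 0, -0.0855, 0.386, 0, 0, 0, -0.0855, 0.386, 0, 0, 0, -0.0855, 0.386, 0, 0, 0, 0, 0, 0, 0, 0])

```text
t: 7.58
position: [394.4, -270.4, 217.4]
tool_rot: [[0.999, -0.042, -0.003], [-0.042, -0.999, 0.003], [-0.004, -0.003, -1.0]]
force: [-0.4, 0.7, -0.6]
opening: 0.5
grip_force: 0.0
```

Run:
```python
from h import *
p,d,c,W=cam("wrist");save("w3",p);np.savez("w3",p=p,d=d,W=W)
P=cloud(d,c,W);box=(280,500,-340,-200)
for lo,hi in((15,27),(45,60),(120,142)):
    for r in rects(P,True,lo,hi,box,100): print(lo,r)
to(398,-269,205)
```

```text
15 ([401.6, -269.3], [150.3, 72.2], 174.0, 21.2, 2097)
45 ([399.3, -269.8], [114.9, 39.6], 176.8, 52.4, 3381)
120 ([399.0, -269.6], [40.2, 20.0], 177.0, 132.1, 1447)
pos [ 394.9 -268.8  217.6] a -2.28 turn 0.0 shift [0.0255 0.0008 0.1047] rows>= 0.1
```

View pics/w3.png

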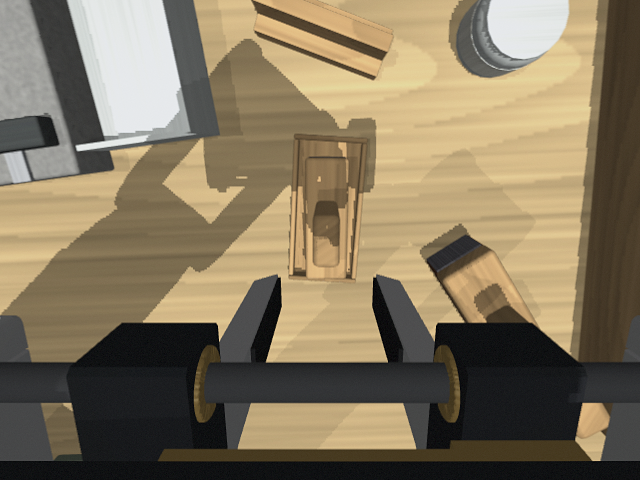

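Emit:
play_rows(moves=[0.035, 0.004, 0.3, 0.004, 0, 0, 0, 0.3, 0, 0, 0, 0, 0.3, 0, 0, 0, 0, 0.255, 0, 0, 0, 0, 0, 0, 0, 0, 0, 0, 0, 1, 0, 0, 0, 0, 1, 0, 0, 0, 0, 1, 0, 0, 0, 0, 1], force=45)

```text
t: 8.75
position: [401.3, -270.3, 82.5]
tool_rot: [[0.999, -0.05, 0.002], [-0.05, -0.999, -0.002], [0.002, 0.001, -1.0]]
force: [-0.3, 0.2, 3.5]
opening: 0.209
grip_force: 45.0
```

Emit:
play_rows(moves=[0, 0, -0.15, 0, 1, 0, 0, -0.25, 0, 1, 0, 0, -0.3, 0, 1, 0, 0, -0.4, 0, 1, 0, 0, 0, 0, 1])

```text
t: 9.38
position: [402.7, -271.8, 217.4]
tool_rot: [[0.999, -0.049, 0.007], [-0.049, -0.999, -0.006], [0.007, 0.006, -1.0]]
force: [0.6, 0.1, -2.5]
opening: 0.212
grip_force: 45.0
```

```bash
cat >> h.py <<'E'
O=np.array([577.4,9.4]);th=np.radians(5.1)
Rf=np.array([[np.cos(th),-np.sin(th)],[np.sin(th),np.cos(th)]])
def f2w(x,y): return O+Rf@np.array([x,y])
def w2f(p): return Rf.T@(np.array(p)-O)
E
python3 - <<'E'
from h import *
s=arm.sense();print(s["t"],s["opening"],s["grip_force"],s["force"])
p,d,c,W=cam("scene");save("s2",p)
to(*f2w(18,135),200,5.1)
to(*f2w(18,135),200,5.0)
E
```

```text
9.375 0.21211685149344908 44.99799907207489 [ 0.55893618  0.07537571 -2.46326139]
pos [ 401.3 -270.4  214.6] a -2.84 turn -0.0441 shift [ 1.8193 -3.3167  0.1215] rows>= 7.6
pos [ 401.3 -270.4  214.6] a -2.84 turn -0.0435 shift [ 1.8135 -3.3199  0.1215] rows>= 7.6
```

View pics/s2.png

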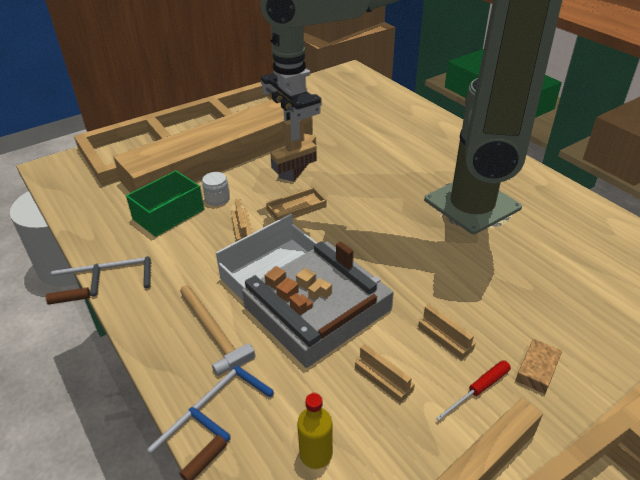

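Emit:
play_rows(moves=[0, 0, -0.12, -0.0438, 1, 0.202, -0.3685, 0, 0, 1, 0.202, -0.3685, 0, 0, 1, 0.202, -0.3685, 0, 0, 1, 0.202, -0.3685, 0, 0, 1, 0.202, -0.3685, 0, 0, 1, 0.202, -0.3685, 0, 0, 1, 0.202, -0.3685, 0, 0, 1, 0.202, -0.3685, 0, 0, 1, 0.202, -0.3685, 0, 0, 1])

```text
t: 10.68
position: [581.5, 147.4, 224.1]
tool_rot: [[0.996, 0.088, -0.006], [0.088, -0.996, -0.001], [-0.006, 0.0, -1.0]]
force: [0.9, -0.9, -1.1]
opening: 0.21
grip_force: 45.0
```

Emit:
play_rows(moves=[0, 0, 0, 0, 1, 0, 0, 0, 0, 1])

```text
t: 10.92
position: [581.2, 145.5, 225.0]
tool_rot: [[0.996, 0.088, -0.005], [0.088, -0.996, -0.001], [-0.005, 0.001, -1.0]]
force: [-0.2, -0.9, -1.2]
opening: 0.208
grip_force: 45.0
```

Run:
```python
from h import *
s=arm.sense();print(s["t"],s["opening"],s["grip_force"],s["force"])
to(*f2w(18,135),138,5.1)
p,d,c,W=cam("top");P=cloud(d,c,W);box=(400,800,-250,250)
p2,d2,c2,W2=cam("wrist");P2=cloud(d2,c2,W2)
for Q in(P,P2):
  for lo,hi in((140,230),):
    for r in rects(Q,True,lo,hi,box,60): print(lo,r,w2f(r[0]))
```

```text
10.925 0.20838369513139934 44.99789357185364 [-0.1887634  -0.92064803 -1.1602426 ]
pos [581.2 145.5 225. ] a 5.07 turn -0.0001 shift [0.0177 0.0017 0.7246] rows>= 0.0
140 ([608.0, 148.0], [58.0, 40.1], 4.8, 195.3, 6530) [ 42.79960615 135.33112618]
```

Emit:
play_rows(moves=[0.03, 0, 0.25, 0, 1, 0, 0, 0.25, 0, 1, 0, 0, 0.14, 0, 1, 0, 0, 0.04, 0, 1, 0, 0, 0, 0, 1])

```text
t: 11.65
position: [586.8, 146.1, 146.7]
tool_rot: [[0.996, 0.088, 0.001], [0.088, -0.996, 0.0], [0.001, -0.0, -1.0]]
force: [-0.0, 0.7, -2.0]
opening: 0.213
grip_force: 45.0
```

Emit:
play_rows(moves=[0, 0, 0.03, 0, 1, 0, 0, 0, 0, 1])

```text
t: 11.9
position: [586.7, 146.5, 143.1]
tool_rot: [[0.996, 0.088, 0.001], [0.088, -0.996, 0.0], [0.001, -0.0, -1.0]]
force: [0.2, -0.1, -2.1]
opening: 0.211
grip_force: 45.0
```

Run:
```python
from h import *
s=arm.sense();print(s["t"],s["opening"],s["grip_force"],s["force"])
to(*f2w(18,-75),138,5.1)
p,d,c,W=cam("top");P=cloud(d,c,W);box=(400,800,-250,250)
for r in rects(P,True,102,125,box,60): print(r,w2f(r[0]))
```

```text
11.9 0.21100165093408307 44.99802231788635 [ 0.2323453  -0.06265539 -2.05843437]
pos [586.7 146.5 143.1] a 5.06 turn -0.0002 shift [-0.029   1.7558  0.0423] rows>= 3.5
```

Emit:
play_rows(moves=[-0.018, 0, 0.032, 0, 1, 0, 0, 0, 0, 1, 0, 0.1, 0, 0, 1, 0, 0.1, 0, 0, 1, 0, 0.1, 0, 0, 1, 0, 0.1, 0, 0, 1, 0, 0.1, 0, 0, 1, 0, 0.1, 0, 0, 1, 0, 0.1, 0, 0, 1, 0, 0.1, 0, 0, 1])

```text
t: 13.2
position: [592.8, 49.9, 138.6]
tool_rot: [[0.996, 0.088, 0.0], [0.088, -0.996, 0.0], [0.0, -0.0, -1.0]]
force: [0.4, 0.8, -1.8]
opening: 0.212
grip_force: 45.0
```

Run:
```python
from h import *
s=arm.sense();print(s["t"],s["opening"],s["grip_force"],s["force"],w2f(s["position"][:2]),s["position"][2])
p,d,c,W=cam("scene");save("s3",cv2.resize(p[180:380,200:420],(660,600),interpolation=cv2.INTER_CUBIC))
```

```text
13.2 0.21224014591975202 44.99859809875488 [ 0.42970074  0.83356691 -1.75367993] [18.90600731 38.93925835] 138.64563163138484
```

View pics/s3.png

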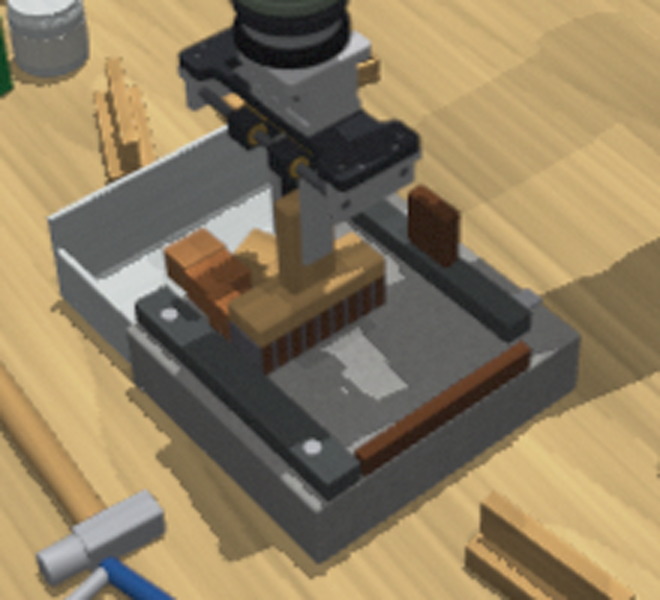

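Emit:
play_rows(moves=[0, 0.1, 0, 0, 1, 0, 0.1, 0, 0, 1, 0, 0.1, 0, 0, 1, 0, 0.1, 0, 0, 1, 0, 0.1, 0, 0, 1, 0, 0.1, 0, 0, 1, 0, 0.1, 0, 0, 1, 0, 0.1, 0, 0, 1, 0, 0.1, 0, 0, 1, 0, 0.06, 0, 0, 1])

```text
t: 14.5
position: [602.9, -65.0, 138.6]
tool_rot: [[0.996, 0.088, 0.0], [0.088, -0.996, 0.0], [0.0, -0.0, -1.0]]
force: [0.1, 0.1, -1.8]
opening: 0.21
grip_force: 45.0
```

Run:
```python
from h import *
s=arm.sense();print(s["t"],s["opening"],s["grip_force"],s["force"],w2f(s["position"][:2]),s["position"][2])
p,d,c,W=cam("scene");save("s4",cv2.resize(p[180:380,200:420],(660,600),interpolation=cv2.INTER_CUBIC))
```

```text
14.5 0.20958483849381368 44.99823868274689 [ 0.05551689  0.09301741 -1.79784894] [ 18.82101046 -76.42326693] 138.60918524352232
```

View pics/s4.png

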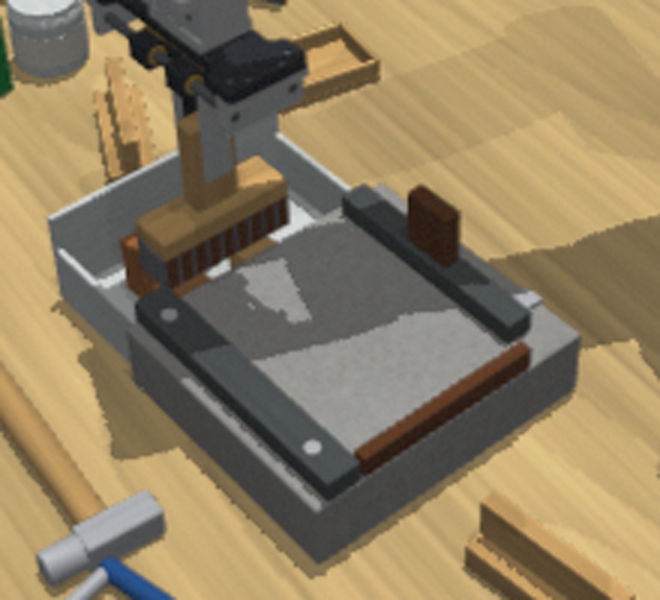

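Emit:
play_rows(moves=[0, 0, -0.3, 0, 1, 0, 0, -0.4, 0, 1, 0, 0, 0, 0, 1])

```text
t: 14.92
position: [606.3, -64.9, 228.2]
tool_rot: [[0.996, 0.088, 0.011], [0.088, -0.996, -0.003], [0.011, 0.003, -1.0]]
force: [0.1, -0.0, -2.8]
opening: 0.209
grip_force: 45.0
```

Run:
```python
from h import *
s=arm.sense();print(s["t"],s["opening"],s["grip_force"])
p,d,c,W=cam("scene");P=cloud(d,c,W)
F=np.stack([(P[...,0]-O[0])*Rf[0,0]+(P[...,1]-O[1])*Rf[1,0],(P[...,0]-O[0])*Rf[0,1]+(P[...,1]-O[1])*Rf[1,1],P[...,2]],-1)
for r in rects(F,True,15,100,(-100,104,-158,-51),25): print("tray",r)
for r in rects(F,True,66,100,(-77,77,-60,160),15): print("bed",r)
save("s5",cv2.resize(p[180:380,200:420],(660,600),interpolation=cv2.INTER_CUBIC))
to(401.6+1.5,-269.3,225,-6)
```

```text
14.925 0.2089201308518474 44.99790608882904
tray ([33.4, -113.3], [97.7, 84.1], 83.6, 41.5, 661)
tray ([-18.4, -71.0], [39.2, 33.8], 95.0, 37.8, 101)
tray ([77.0, -155.9], [32.9, 4.2], 179.1, 29.9, 40)
pos [604.3 -64.4 224.9] a 5.07 turn 0.0615 shift [-1.4893e+00  1.8735e+00 -5.0000e-04] rows>= 4.8
```

View pics/s5.png

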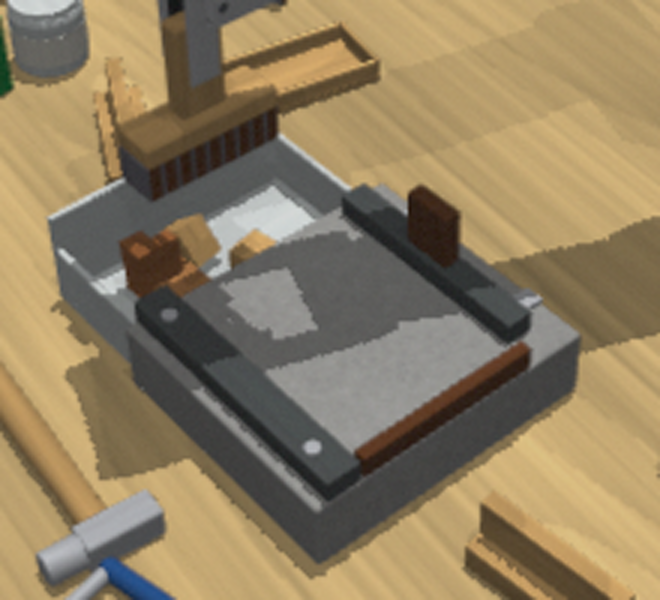

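Emit:
play_rows(moves=[0, 0, 0, 0.031, 1, 0, 0, 0, 0.0305, 1, -0.248, 0.312, 0, 0, 1, -0.248, 0.312, 0, 0, 1, -0.248, 0.312, 0, 0, 1, -0.248, 0.312, 0, 0, 1, -0.248, 0.312, 0, 0, 1, -0.248, 0.312, 0, 0, 1, 0, 0, 0, 0, 1])

```text
t: 16.1
position: [398.8, -269.7, 220.2]
tool_rot: [[0.994, -0.11, -0.004], [-0.11, -0.994, 0.003], [-0.004, -0.002, -1.0]]
force: [0.5, 1.2, -2.9]
opening: 0.212
grip_force: 45.0
```

Run:
```python
from h import *
s=arm.sense();print(s["t"],s["opening"],s["grip_force"])
to(401.6+1.5,-269.3,83,-6)
p,d,c,W=cam("top");P=cloud(d,c,W)
for r in rects(P,True,120,215,(300,500,-350,-200),25): print(r)
```

```text
16.1 0.21179714969232424 44.99763786792755
pos [ 398.8 -269.7  220.2] a -6.29 turn -0.0016 shift [ 0.0353 -0.0068  1.1437] rows>= 0.1
([363.5, -266.1], [51.0, 40.9], 173.6, 190.6, 262)
```

Emit:
play_rows(moves=[0.037, 0, 0.3, 0, 1, 0, 0, 0.35, 0, 1, 0, 0, 0.3, 0, 1, 0, 0, 0.12, 0, 1, 0, 0, 0.04, 0, 1, 0, 0, 0.02, 0, 1, 0, 0, 0, 0, 1])

```text
t: 17.02
position: [407.1, -270.0, 88.2]
tool_rot: [[0.995, -0.105, 0.002], [-0.105, -0.995, -0.002], [0.002, 0.001, -1.0]]
force: [-0.2, -0.1, -1.8]
opening: 0.209
grip_force: 45.0
```

Run:
```python
from h import *
s=arm.sense();print(s["force"]);to(403,-269.3,83,-6)
```

```text
[-0.19374224 -0.14279148 -1.79366039]
pos [ 407.1 -270.    88.2] a -6.0 turn -0.0 shift [-0.0342 -0.0025  0.0434] rows>= 0.1
```

Emit:
play_rows(moves=[-0.03, 0, 0.03, 0, 1, 0, 0, 0.018, 0, 1, 0, 0, 0, 0, 1, 0, 0, 0, 0, 0, 0, 0, 0, 0, 0, 0, 0, 0, 0, 0, 0, 0, -0.2, 0, 0, 0, 0, -0.4, 0, 0, 0, 0, -0.5, 0, 0, 0, 0, -0.1, 0, 0])

```text
t: 18.27
position: [404.9, -271.1, 230.3]
tool_rot: [[0.994, -0.105, 0.007], [-0.105, -0.994, -0.007], [0.008, 0.006, -1.0]]
force: [0.0, -0.8, -0.4]
opening: 0.499
grip_force: 0.0
```

Run:
```python
from h import *
p,d,c,W=cam("top");P=cloud(d,c,W)
print("brush",rects(P,True,120,142,(300,500,-350,-200),25),rects(P,True,45,60,(300,500,-350,-200),25))
p2,d2,c2,W2=cam("scene");P2=cloud(d2,c2,W2)
for Q in (P,P2):
  for b in((450,700,-340,-180),(480,650,200,380),(330,480,200,380)): print(rects(Q,True,49,62,b,60))
to(568,-274.5,220,69.5)
```

```text
brush [([391.4, -267.8], [24.0, 20.2], 167.0, 131.8, 66)] []
[([568.2, -274.7], [120.8, 16.4], 68.1, 55.6, 234)]
[([567.8, 305.3], [120.7, 16.1], 99.8, 55.8, 221)]
[([409.1, 322.0], [117.1, 14.9], 97.1, 56.2, 225)]
[([568.6, -272.6], [126.6, 14.0], 68.4, 56.3, 174)]
[([567.5, 306.4], [121.5, 17.5], 100.5, 56.1, 479)]
[([409.4, 322.5], [116.1, 20.3], 96.0, 55.8, 401)]
pos [ 403.5 -269.8  227. ] a -6.01 turn -0.4195 shift [0.4434 1.2979 0.0583] rows>= 2.7
```

Emit:
play_rows(moves=[0, 0, 0, -0.0515, 0, 0, 0, 0, -0.0515, 0, 0, 0, 0, -0.0515, 0, 0, 0, 0, -0.0515, 0, 0, 0, 0, -0.0515, 0, 0, 0, 0, -0.0515, 0, 0, 0, 0, -0.0515, 0, 0, 0, 0, -0.0515, 0])

```text
t: 19.38
position: [401.3, -267.7, 222.2]
tool_rot: [[0.367, 0.93, -0.004], [0.93, -0.367, 0.004], [0.002, -0.005, -1.0]]
force: [0.6, -0.2, 0.6]
opening: 0.499
grip_force: 0.0
```

Emit:
play_rows(moves=[0.119, 0.3215, 0, 0, 0, 0.119, 0.3215, 0, 0, 0, 0.119, 0.3215, 0, 0, 0, 0.119, 0.3215, 0, 0, 0, 0, 0, 0, 0, 0, 0, 0, 0, 0, 0])

```text
t: 20.12
position: [565.5, -272.6, 222.6]
tool_rot: [[0.372, 0.928, -0.004], [0.928, -0.372, 0.002], [0.001, -0.005, -1.0]]
force: [-0.6, 0.4, -0.8]
opening: 0.501
grip_force: 0.0
```

Run:
```python
from h import *
p,d,c,W=cam("wrist");P=cloud(d,c,W);np.savez("w6",p=p,d=d,W=W)
print("rail3",rects(P,True,48,62,(450,700,-360,-180),100),rects(P,True,14,27,(500,650,-360,-180),100))
print("brush",rects(P,True,120,142,(300,500,-350,-200),25))
p,d,c,W=cam("top");P=cloud(d,c,W)
print("brush",rects(P,True,120,142,(300,500,-350,-200),25),rects(P,True,45,60,(300,500,-350,-200),25))
to(568,-274,45,68.2)
```

```text
rail3 [([569.8, -273.9], [119.2, 13.8], 68.1, 55.4, 1848), ([453.5, -273.9], [39.7, 9.5], 85.0, 52.1, 351)] [([556.9, -268.9], [119.7, 16.0], 67.4, 21.5, 1499), ([583.1, -279.2], [119.2, 14.0], 69.6, 21.4, 1408)]
brush [([401.1, -266.7], [40.1, 19.2], 171.7, 131.7, 1175)]
brush [] []
pos [ 565.6 -273.1  224.1] a 68.11 turn -0.0005 shift [6.0000e-04 2.1200e-02 1.4926e+00] rows>= 0.0
```

Emit:
play_rows(moves=[0.007, 0.035, 0.4, 0, 0, 0, 0, 0.4, 0, 0, 0, 0, 0.4, 0, 0, 0, 0, 0.35, 0, 0, 0, 0, 0.08, 0, 0, 0, 0, 0, 0, 0, 0, 0, 0, 0, 1, 0, 0, 0, 0, 1, 0, 0, 0, 0, 1, 0, 0, 0, 0, 1], force=35)

```text
t: 21.48
position: [571.5, -274.3, 30.4]
tool_rot: [[0.372, 0.928, 0.0], [0.928, -0.372, -0.0], [-0.0, 0.001, -1.0]]
force: [-1.7, 0.6, 3.0]
opening: 0.149
grip_force: 35.0
```

Run:
```python
from h import *
s=arm.sense();print(s["t"],s["opening"],s["grip_force"],s["force"]);to(570,-274,200,68)
```

```text
21.475 0.14889835578998556 35.00058889389038 [-1.66388444  0.60627806  2.9714892 ]
pos [ 571.5 -274.3   30.4] a 68.15 turn 0.0009 shift [-0.0025 -0.0125 -1.4137] rows>= 0.0
```

Emit:
play_rows(moves=[0, 0, -0.15, 0, 1, 0, 0, -0.3, 0, 1, 0, 0, -0.4, 0, 1, 0, 0, -0.48, 0, 1, 0, 0, 0, -0.05, 1, 0, 0, 0, -0.05, 1, 0, 0, 0, -0.05, 1, 0, 0, 0, 0, 1])

```text
t: 22.48
position: [571.4, -274.2, 190.1]
tool_rot: [[-0.088, 0.996, 0.001], [0.996, 0.088, -0.0], [-0.0, 0.001, -1.0]]
force: [0.7, 0.1, -0.8]
opening: 0.149
grip_force: 35.0
```

Run:
```python
from h import *
s=arm.sense();print(s["t"],s["opening"],s["grip_force"],s["force"]);to(*f2w(55,54),190,95.1)
```

```text
22.475 0.14910491404640822 34.99914228916168 [ 0.65901767  0.07050285 -0.77430899]
pos [ 571.4 -274.2  190.1] a 95.04 turn -0.0003 shift [2.7995e+00 7.1830e-01 1.1000e-03] rows>= 5.8
```

7 rows of (0.4, 0.1026).

Emit:
play_rows(moves=[0.4, 0.1026, 0, 0, 1, 0.4, 0.1026, 0, 0, 1, 0.4, 0.1026, 0, 0, 1, 0.4, 0.1026, 0, 0, 1, 0.4, 0.1026, 0, 0, 1, 0.4, 0.1026, 0, 0, 1, 0.4, 0.1026, 0, 0, 1, 0, 0, 0, 0, 1, 0, 0, 0, 0, 1])

```text
t: 23.6
position: [626.9, 67.9, 189.4]
tool_rot: [[-0.089, 0.996, -0.0], [0.996, 0.089, -0.001], [-0.001, -0.0, -1.0]]
force: [0.5, -1.0, -2.2]
opening: 0.145
grip_force: 35.0
```

```bash
cat >> h.py <<'E'
def fcloud(P):
    return np.stack([(P[...,0]-O[0])*Rf[0,0]+(P[...,1]-O[1])*Rf[1,0],(P[...,0]-O[0])*Rf[0,1]+(P[...,1]-O[1])*Rf[1,1],P[...,2]],-1)
E
python3 - <<'E'
from h import *
s=arm.sense();print(s["t"],s["opening"],s["grip_force"],s["force"]);to(*f2w(55,54),91.5,95.1)
for n in("top","scene"):
    p,d,c,W=cam(n);F=fcloud(cloud(d,c,W))
    print(n,"base",rects(F,True,165,187,(0,110,-50,160),15)[:3])
E
```

```text
23.6 0.14482718772263184 34.99964475631714 [ 0.5145648  -1.04242831 -2.20748062]
pos [626.9  67.9 189.4] a 95.09 turn -0.0 shift [0.0014 0.0041 0.8161] rows>= 0.0
top base [([40.2, 3.3], [18.3, 17.1], 83.2, 180.3, 63)]
scene base [([54.8, 53.9], [125.5, 43.8], 90.2, 180.0, 662)]
```

Emit:
play_rows(moves=[0, 0.004, 0.3, 0, 1, 0, 0, 0.3, 0, 1, 0, 0, 0.16, 0, 1, 0, 0, 0.04, 0, 1, 0, 0, 0.012, 0, 1, 0, 0, 0, 0, 1, 0, 0, 0, 0, 0.4, 0, 0, 0, 0, 0.4, 0, 0, 0, 0, 0.4])

```text
t: 24.82
position: [627.7, 68.3, 92.3]
tool_rot: [[-0.09, 0.996, 0.001], [0.996, 0.09, -0.0], [-0.0, 0.001, -1.0]]
force: [-1.3, 0.6, 0.2]
opening: 0.298
grip_force: 0.0
```

Emit:
play_rows(moves=[0, 0, -0.1, 0, 0.4, 0, 0, -0.3, 0, 0.2, 0, 0, -0.4, 0, 0, 0, 0, -0.3, 0, 0, 0, 0, 0, 0, 0])

```text
t: 25.45
position: [630.4, 68.2, 229.4]
tool_rot: [[-0.09, 0.996, 0.01], [0.996, 0.09, -0.0], [-0.001, 0.01, -1.0]]
force: [1.0, 0.6, -0.1]
opening: 0.501
grip_force: 0.0
```

Run:
```python
from h import *
s=arm.sense();print(s["t"],s["opening"],s["grip_force"],s["force"])
for n in("top","scene","wrist"):
    p,d,c,W=cam(n);P=cloud(d,c,W);F=fcloud(P)
    print(n,"tongue",rects(F,True,108,122,(-70,90,-50,160),25),"base",rects(F,True,81.5,86,(-70,90,-50,160),40))
    for b in((480,650,200,380),(330,480,200,380)): print(rects(P,True,49,62,b,60))
to(*(568,306),215,100)
to(*(409.2,322.2),215,96.5)
```

```text
25.45 0.500614064626163 0.0 [ 0.96632142  0.56539955 -0.06041294]
top tongue [([56.0, 5.3], [24.1, 14.2], 93.2, 115.3, 51)] base []
[([567.3, 305.5], [119.3, 15.3], 99.5, 56.1, 221)]
[([408.6, 323.9], [112.3, 14.7], 97.1, 55.9, 218)]
scene tongue [([56.8, 54.5], [122.0, 18.1], 89.7, 115.8, 365)] base [([70.9, 55.4], [121.8, 30.4], 95.7, 83.0, 246)]
[([568.1, 306.9], [122.1, 19.0], 101.0, 56.2, 475)]
[([409.2, 323.0], [115.0, 18.7], 96.8, 56.1, 398)]
wrist tongue [([56.9, 53.8], [118.9, 13.8], 89.7, 115.4, 2570)] base [([42.3, 96.8], [33.0, 12.9], 89.6, 82.0, 282), ([71.0, 77.7], [69.9, 12.7], 89.6, 82.0, 528), ([42.5, 67.0], [40.9, 12.4], 89.4, 82.0, 265), ([42.1, 31.3], [37.6, 12.5], 89.2, 82.0, 197), ([70.9, 25.4], [40.6, 12.7], 90.4, 82.0, 222), ([70.7, -1.5], [12.0, 8.8], 178.6, 82.0, 45), ([42.3, -2.3], [12.0, 7.1], 178.9, 82.0, 41)]
[([578.0, 251.3], [14.0, 8.8], 8.9, 55.2, 239)]
[]
pos [626.5  68.2 222.5] a 95.15 turn -0.027 shift [ 2.0359 -0.1364  0.0626] rows>= 4.1
pos [626.5  68.2 222.5] a 95.15 turn -0.0075 shift [ 2.3077 -1.56    0.0626] rows>= 5.6
```

Emit:
play_rows(moves=[0, 0, 0, -0.027, 0, 0.407, -0.0273, 0, 0, 0, 0.407, -0.0273, 0, 0, 0, 0.407, -0.0273, 0, 0, 0, 0.407, -0.0273, 0, 0, 0, 0.407, -0.0273, 0, 0, 0, 0, 0, 0, 0, 0, 0, 0, 0, 0, 0])

```text
t: 26.6
position: [568.0, 305.2, 221.8]
tool_rot: [[-0.174, 0.985, -0.003], [0.985, 0.174, -0.002], [-0.001, -0.003, -1.0]]
force: [-0.5, 0.4, -0.3]
opening: 0.5
grip_force: 0.0
```

Run:
```python
from h import *
p,d,c,W=cam("wrist");P=cloud(d,c,W)
r=rects(P,True,48,60,(500,650,200,400),200);print(r)
for q in r: to(*q[0],29,q[2])
```

```text
[([567.7, 306.3], [118.9, 13.8], 100.3, 55.4, 1855)]
pos [568.5 304.7 222.3] a 99.96 turn -0.0019 shift [ 0.0144 -0.0043  1.6106] rows>= 0.0
```

Emit:
play_rows(moves=[0.0144, -0.004, 0.4, -0.0019, 0, 0, 0, 0.4, 0, 0, 0, 0, 0.4, 0, 0, 0, 0, 0.33, 0, 0, 0, 0, 0.08, 0, 0, 0, 0, 0, 0, 0, 0, 0, 0, 0, 1, 0, 0, 0, 0, 1, 0, 0, 0, 0, 1, 0, 0, 0, 0, 1])

```text
t: 27.9
position: [568.4, 307.8, 31.4]
tool_rot: [[-0.18, 0.984, 0.001], [0.984, 0.18, 0.0], [0.0, 0.001, -1.0]]
force: [-1.2, 0.1, 2.8]
opening: 0.142
grip_force: 35.0
```

Emit:
play_rows(moves=[0, 0, -0.15, 0, 1, 0, 0, -0.3, 0, 1, 0, 0, -0.4, 0, 1, 0, 0, -0.48, 0, 1, 0, 0, 0, 0.0288, 1, 0, 0, 0, 0, 1])

```text
t: 28.65
position: [568.5, 307.7, 192.1]
tool_rot: [[-0.091, 0.996, 0.002], [0.996, 0.091, 0.001], [0.001, 0.002, -1.0]]
force: [0.2, 0.2, -0.5]
opening: 0.146
grip_force: 35.0
```

Run:
```python
from h import *
s=arm.sense();print(s["t"],s["opening"],s["grip_force"],s["force"]);to(*f2w(9,54),190,95.1)
```

```text
28.65 0.14611702058412057 35.00013828277588 [ 0.24153854  0.24576312 -0.49378602]
pos [568.5 307.7 192.1] a 95.23 turn 0.0007 shift [-2.0326 -0.0719  0.0176] rows>= 4.1
```

Emit:
play_rows(moves=[-0.4065, -0.0128, 0, 0, 1, -0.4065, -0.0128, 0, 0, 1, -0.4065, -0.0128, 0, 0, 1, -0.4065, -0.0128, 0, 0, 1, -0.4065, -0.0128, 0, 0, 1, 0, 0, 0, 0.0007, 1, 0, 0, 0, 0, 1])

```text
t: 29.52
position: [581.7, 64.2, 189.4]
tool_rot: [[-0.088, 0.996, -0.002], [0.996, 0.088, 0.001], [0.001, -0.002, -1.0]]
force: [-0.0, -0.2, -0.4]
opening: 0.147
grip_force: 35.0
```

Run:
```python
from h import *
s=arm.sense();print(s["t"],s["opening"],s["grip_force"],s["force"]);to(*f2w(9.5,54),92,95.1)
for n in("top","scene"):
    p,d,c,W=cam(n);P=cloud(d,c,W);F=fcloud(P)
    print(n,"base",rects(F,True,165,191,(-60,110,-50,160),15)[:3])
print(rects(P,True,49,62,(330,480,200,400),60))
```

```text
29.525 0.1473003158587579 34.999905824661255 [-0.02812604 -0.16798078 -0.35875991]
pos [581.7  64.2 189.4] a 95.06 turn -0.0002 shift [-0.002   0.003   0.8113] rows>= 0.0
top base [([-5.2, 2.7], [20.9, 16.1], 90.0, 178.6, 67), ([-1.2, 102.3], [18.3, 8.2], 81.8, 180.8, 32)]
scene base [([10.9, 55.6], [123.7, 44.0], 92.0, 179.7, 679)]
[([409.2, 325.1], [120.5, 19.1], 96.2, 55.9, 443)]
```

Emit:
play_rows(moves=[0, -0.012, 0.3, 0, 1, 0, 0, 0.3, 0, 1, 0, 0, 0.15, 0, 1, 0, 0, 0.04, 0, 1, 0, 0, 0.016, 0, 1, 0, 0, 0, 0, 1, 0, 0, 0, 0, 0.4, 0, 0, 0, 0, 0.4, 0, 0, 0, 0, 0.4])

```text
t: 30.75
position: [581.3, 63.7, 93.9]
tool_rot: [[-0.088, 0.996, 0.001], [0.996, 0.088, -0.0], [-0.0, 0.001, -1.0]]
force: [-0.2, -0.6, -0.1]
opening: 0.303
grip_force: 0.0
```

Emit:
play_rows(moves=[0, 0, -0.1, 0, 0.4, 0, 0, -0.3, 0, 0.2, 0, 0, -0.4, 0, 0, 0, 0, -0.3, 0, 0, 0, 0, 0, 0, 0])

```text
t: 31.38
position: [583.8, 63.7, 230.7]
tool_rot: [[-0.088, 0.996, 0.01], [0.996, 0.088, -0.0], [-0.001, 0.01, -1.0]]
force: [-0.4, -0.1, -0.1]
opening: 0.503
grip_force: 0.0
```

Run:
```python
from h import *
s=arm.sense();print(s["t"],s["opening"],s["grip_force"],s["force"])
for n in("scene","wrist"):
    p,d,c,W=cam(n);P=cloud(d,c,W);F=fcloud(P)
    print(n,"tongue",rects(F,True,108,122,(-70,90,-50,160),100))
    r=rects(P,True,49,62,(330,480,200,400),60);print(r)
    if n=="scene":to(*r[0][0],215,r[0][2])
```

```text
31.375 0.5026569856199098 0.0 [-0.40827138 -0.11369195 -0.09921275]
scene tongue [([9.7, 52.7], [123.2, 17.8], 90.6, 115.9, 359), ([56.2, 55.1], [122.4, 17.6], 90.2, 116.1, 373)]
[([409.4, 324.9], [121.7, 19.7], 96.4, 55.8, 424)]
pos [582.1  63.8 227.8] a 95.04 turn -0.0075 shift [ 2.323  -1.1879  0.1063] rows>= 5.2
wrist tongue [([56.6, 67.3], [91.9, 14.3], 90.0, 115.3, 2078), ([9.9, 52.5], [119.9, 14.0], 90.0, 115.4, 2493)]
[]
```

Emit:
play_rows(moves=[0, 0, 0, -0.0075, 0, 0.387, -0.198, 0, 0, 0, 0.387, -0.198, 0, 0, 0, 0.387, -0.198, 0, 0, 0, 0.387, -0.198, 0, 0, 0, 0.387, -0.198, 0, 0, 0, 0.387, -0.198, 0, 0, 0, 0, 0, 0, 0, 0, 0, 0, 0, 0, 0])

```text
t: 32.6
position: [407.8, 324.2, 224.2]
tool_rot: [[-0.112, 0.994, -0.002], [0.994, 0.112, -0.002], [-0.002, -0.002, -1.0]]
force: [-0.6, -0.3, 0.5]
opening: 0.499
grip_force: 0.0
```

Run:
```python
from h import *
p,d,c,W=cam("wrist");P=cloud(d,c,W)
r=rects(P,True,48,60,(330,480,200,420),200);print(r)
for q in r: to(*q[0],30,q[2])
```

```text
[([408.8, 325.0], [119.3, 13.8], 96.7, 55.4, 1826)]
pos [408.4 323.9 224.4] a 96.36 turn -0.0019 shift [0.0091 0.0047 1.6203] rows>= 0.0
```

Emit:
play_rows(moves=[0.009, 0.004, 0.4, -0.0019, 0, 0, 0, 0.4, 0, 0, 0, 0, 0.4, 0, 0, 0, 0, 0.34, 0, 0, 0, 0, 0.08, 0, 0, 0, 0, 0, 0, 0, 0, 0, 0, 0, 1, 0, 0, 0, 0, 1, 0, 0, 0, 0, 1, 0, 0, 0, 0, 1])

```text
t: 33.9
position: [408.9, 326.2, 31.7]
tool_rot: [[-0.117, 0.993, 0.001], [0.993, 0.117, 0.001], [0.0, 0.001, -1.0]]
force: [-1.7, -0.1, 3.4]
opening: 0.147
grip_force: 35.0
```

Emit:
play_rows(moves=[0, 0, -0.15, 0, 1, 0, 0, -0.3, 0, 1, 0, 0, -0.4, 0, 1, 0, 0, -0.48, 0, 1, 0, 0, 0, 0.0087, 1, 0, 0, 0, 0, 1])

```text
t: 34.65
position: [408.3, 325.8, 190.9]
tool_rot: [[-0.09, 0.996, 0.0], [0.996, 0.09, 0.0], [0.0, 0.0, -1.0]]
force: [-0.2, -0.8, -0.7]
opening: 0.146
grip_force: 35.0
```

Run:
```python
from h import *
s=arm.sense();print(s["t"],s["opening"],s["grip_force"],s["force"]);to(*f2w(-37,53.5),190,95.1)
```

```text
34.65 0.14593585619430557 34.9959522485733 [-0.24454979 -0.8077469  -0.65827781]
pos [408.3 325.8 190.9] a 95.17 turn 0.0004 shift [-2.3055  0.8611  0.0077] rows>= 4.9
```

Emit:
play_rows(moves=[-0.384, 0.1435, 0, 0, 1, -0.384, 0.1435, 0, 0, 1, -0.384, 0.1435, 0, 0, 1, -0.384, 0.1435, 0, 0, 1, -0.384, 0.1435, 0, 0, 1, -0.384, 0.1435, 0, 0, 1, 0, 0, 0, 0.0004, 1, 0, 0, 0, 0, 1])

```text
t: 35.65
position: [534.8, 60.2, 188.7]
tool_rot: [[-0.088, 0.996, -0.005], [0.996, 0.088, 0.001], [0.001, -0.004, -1.0]]
force: [-0.1, 0.4, -0.5]
opening: 0.145
grip_force: 35.0
```

Run:
```python
from h import *
s=arm.sense();print(s["t"],s["opening"],s["grip_force"],s["force"]);to(*f2w(-37,53.5),92,95.1)
p,d,c,W=cam("scene");P=cloud(d,c,W);F=fcloud(P)
print("base",rects(F,True,165,191,(-90,110,-50,160),15)[:3], rects(F,True,108,122,(-70,90,-50,160),100))
```

```text
35.65 0.14463646653162812 34.996002316474915 [-0.07634332  0.37840386 -0.5292676 ]
pos [534.8  60.2 188.7] a 95.07 turn -0.0002 shift [-0.0077  0.0077  0.8055] rows>= 0.0
base [([-24.7, 56.8], [128.3, 44.9], 103.8, 178.7, 674)] [([9.4, 53.7], [121.9, 18.1], 89.5, 116.0, 363), ([56.4, 54.2], [122.4, 17.6], 90.4, 115.9, 362)]
```

Run:
```python
from h import *
p,d,c,W=cam("scene");P=cloud(d,c,W);F=fcloud(P)
save("s7",cv2.resize(p[150:350,200:420],(660,600),interpolation=cv2.INTER_CUBIC))
m=(F[...,2]>150)&(F[...,2]<225)&(abs(F[...,0]+37)<60)&(F[...,1]>-40)&(F[...,1]<140)
for y in range(-15,130,15):
    k=m&(abs(F[...,1]-y)<4)&(F[...,2]<195)
    if k.any(): print(y,np.percentile(F[...,0][k],[2,98]).round(1),np.percentile(F[...,2][k],[2,98]).round(1),k.sum())
```

```text
0 [-33.4 -16.3] [160.1 191.6] 48
15 [-33.5 -16.7] [159.2 193.2] 43
30 [-32.7 -16. ] [156.9 193.9] 46
45 [-32.5 -16.6] [159.1 182.3] 38
60 [-33.3 -15.7] [159.7 192.7] 35
75 [-33.1 -16.6] [160.8 194.5] 54
90 [-33.7 -17.1] [160.5 194.3] 55
105 [-59.  -15.9] [161.7 191.9] 67
120 [-44.2 -23. ] [168.1 190.4] 4
```

View pics/s7.png

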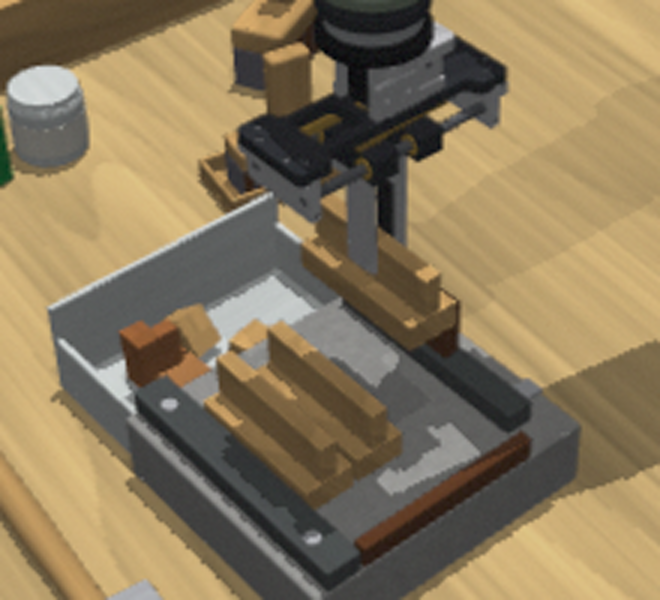

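Emit:
play_rows(moves=[0, 0, 0.3, 0, 1, 0, 0, 0.3, 0, 1, 0, 0, 0.15, 0, 1, 0, 0, 0.04, 0, 1, 0, 0, 0.014, 0, 1, 0, 0, 0, 0, 1, 0, 0, 0, 0, 0.4, 0, 0, 0, 0, 0.4, 0, 0, 0, 0, 0.4])

```text
t: 36.88
position: [536.7, 59.8, 94.6]
tool_rot: [[-0.089, 0.996, 0.001], [0.996, 0.089, -0.0], [-0.0, 0.001, -1.0]]
force: [-0.2, -0.3, 0.6]
opening: 0.299
grip_force: 0.0
```

Emit:
play_rows(moves=[0, 0, -0.1, 0, 0.4, 0, 0, -0.3, 0, 0.2, 0, 0, -0.4, 0, 0.2, 0, 0, -0.3, 0, 0.2, 0, 0, 0, 0, 0.2])

```text
t: 37.5
position: [539.3, 59.8, 231.1]
tool_rot: [[-0.089, 0.996, 0.009], [0.996, 0.089, -0.0], [-0.001, 0.009, -1.0]]
force: [0.1, -0.0, -1.3]
opening: 0.401
grip_force: 0.0
```

Run:
```python
from h import *
s=arm.sense();print(s["t"],s["opening"],s["grip_force"],s["force"])
for n in("scene","wrist"):
    p,d,c,W=cam(n);P=cloud(d,c,W);F=fcloud(P)
    print(n,"tongue",rects(F,True,108,120,(-70,90,-50,160),100))
    print("tab",rects(P,True,122,138,(440,540,0,120),100))
to(481,55,102,95.1)
```

```text
37.5 0.4006153475227217 0.0 [ 0.09131441 -0.03374703 -1.25384899]
scene tongue [([-34.7, 53.0], [122.0, 18.8], 90.3, 115.5, 341), ([9.1, 53.0], [122.7, 17.9], 89.7, 115.8, 355), ([56.4, 54.5], [122.4, 16.8], 89.7, 115.7, 365)]
tab [([481.7, 55.9], [47.6, 18.0], 94.6, 129.4, 135)]
wrist tongue [([56.4, 53.7], [118.9, 14.6], 90.0, 115.1, 2774), ([-34.6, 52.4], [119.6, 14.0], 90.1, 115.4, 2505), ([9.8, 66.1], [92.5, 14.3], 89.8, 115.3, 2074)]
tab [([481.1, 54.9], [44.3, 16.6], 95.4, 129.1, 1174)]
pos [536.3  59.9 226.3] a 95.09 turn -0.0 shift [ 4.0000e-04 -4.6230e-01  1.0356e+00] rows>= 0.9
```

Emit:
play_rows(moves=[0, -0.358, 0, 0, 1, 0, -0.358, 0, 0, 1, 0, 0, 0, 0, 1, 0, 0, 0.3, 0, 1, 0, 0, 0.3, 0, 1, 0, 0, 0.3, 0, 1, 0, 0, 0.13, 0, 1, 0, 0, 0, 0, 1])

```text
t: 38.6
position: [450.1, 52.3, 101.2]
tool_rot: [[-0.089, 0.996, -0.003], [0.996, 0.089, 0.0], [0.001, -0.003, -1.0]]
force: [-0.0, 0.2, -0.3]
opening: 0.005
grip_force: 0.0
```

Emit:
play_rows(moves=[0, 0.06, 0, 0, 1, 0, 0.04, 0, 0, 1, 0, 0.04, 0, 0, 1, 0, 0.04, 0, 0, 1, 0, 0.04, 0, 0, 1, 0, 0, 0, 0, 1])

```text
t: 39.35
position: [478.1, 54.7, 102.7]
tool_rot: [[-0.089, 0.996, 0.002], [0.996, 0.089, 0.0], [0.0, 0.002, -1.0]]
force: [0.2, -0.3, 0.1]
opening: 0.006
grip_force: 0.1
```

Run:
```python
from h import *
s=arm.sense();print(s["t"],s["opening"],s["force"],w2f(s["position"][:2]),s["position"][2])
p,d,c,W=cam("scene");P=cloud(d,c,W);F=fcloud(P)
print(rects(F,True,108,120,(-70,90,-50,160),100)); print(rects(F,True,122,138,(-100,-30,0,120),50))
```

```text
39.35 0.005602957354118626 [ 0.21146352 -0.302507    0.07249058] [-94.85812597  53.93171612] 102.65812605311763
[([-35.2, 52.2], [122.7, 18.4], 90.0, 115.6, 340), ([10.0, 52.8], [121.5, 17.5], 90.2, 115.9, 350), ([56.1, 55.0], [122.9, 17.8], 90.4, 116.1, 366)]
[([-73.6, 56.8], [42.2, 33.2], 128.2, 130.1, 181)]
```

Emit:
play_rows(moves=[0, 0.03, 0, 0, 1, 0, 0.03, 0, 0, 1, 0, 0.03, 0, 0, 1, 0, 0.02, 0, 0, 1, 0, 0.01, 0, 0, 1, 0, 0, 0, 0, 1])

```text
t: 40.15
position: [491.6, 55.9, 102.5]
tool_rot: [[-0.089, 0.996, 0.0], [0.996, 0.089, 0.0], [0.0, 0.0, -1.0]]
force: [-2.1, 0.0, 0.6]
opening: 0.007
grip_force: 1.5
```

Emit:
play_rows(moves=[0, 0.01, 0, 0, 1, 0, 0, 0, 0, 1])

```text
t: 40.4
position: [492.4, 56.0, 102.5]
tool_rot: [[-0.089, 0.996, -0.001], [0.996, 0.089, 0.0], [0.0, -0.001, -1.0]]
force: [-4.3, -0.0, 2.7]
opening: 0.005
grip_force: 2.3
```

Emit:
play_rows(moves=[0, 0.01, 0, 0, 1, 0, 0, 0, 0, 1])

```text
t: 40.65
position: [493.7, 56.1, 102.5]
tool_rot: [[-0.089, 0.996, -0.001], [0.996, 0.089, 0.0], [0.0, -0.001, -1.0]]
force: [-4.1, -1.6, 2.8]
opening: 0.004
grip_force: 2.3
```

Run:
```python
from h import *
s=arm.sense();print(s["t"],s["opening"],s["force"],w2f(s["position"][:2]),s["position"][2])
p,d,c,W=cam("scene");P=cloud(d,c,W);F=fcloud(P)
print(rects(F,True,108,120,(-70,90,-50,160),100))
```

```text
40.65 0.003564502412570876 [-4.09697778 -1.63974714  2.8112803 ] [-79.26093255  54.00584965] 102.49806406288042
[([-26.1, 53.6], [121.5, 18.4], 89.7, 115.6, 351), ([16.5, 53.4], [122.8, 19.3], 89.8, 115.8, 354), ([58.2, 54.9], [123.9, 17.3], 89.8, 115.6, 365)]
```

Emit:
play_rows(moves=[0, 0.01, 0, 0, 1, 0, 0, 0, 0, 1])

```text
t: 40.95
position: [494.4, 56.2, 102.5]
tool_rot: [[-0.089, 0.996, -0.002], [0.996, 0.089, -0.0], [0.0, -0.002, -1.0]]
force: [-6.4, -0.5, 4.7]
opening: 0.002
grip_force: 3.0
```

Emit:
play_rows(moves=[0, 0.01, 0, 0, 1, 0, 0, 0, 0, 1])

```text
t: 41.2
position: [494.4, 56.2, 102.5]
tool_rot: [[-0.089, 0.996, -0.005], [0.996, 0.089, -0.0], [0.0, -0.005, -1.0]]
force: [-9.3, 0.5, 7.3]
opening: 0.006
grip_force: 4.8
```

Emit:
play_rows(moves=[0, 0.008, 0, 0, 1, 0, 0, 0, 0, 1])

```text
t: 41.45
position: [494.3, 56.2, 102.6]
tool_rot: [[-0.089, 0.996, -0.007], [0.996, 0.089, -0.001], [0.0, -0.007, -1.0]]
force: [-11.6, -1.1, 9.6]
opening: 0.004
grip_force: 6.1
```

Emit:
play_rows(moves=[0, 0.015, 0, 0, 1, 0, 0, 0, 0, 1, 0, -0.06, 0, 0, 1, 0, -0.1, 0, 0, 1, 0, 0, -0.3, 0, 1, 0, 0, -0.4, 0, 1, 0, 0, -0.3, 0, 1, 0, 0, 0, 0, 1])

```text
t: 42.45
position: [483.0, 54.7, 226.4]
tool_rot: [[-0.089, 0.996, 0.01], [0.996, 0.089, -0.0], [-0.001, 0.01, -1.0]]
force: [0.1, 0.1, 0.9]
opening: 0.006
grip_force: 0.0
```

Run:
```python
from h import *
s=arm.sense();print(s["t"],s["force"],s["position"])
p,d,c,W=cam("wrist");save("w9",p);P=cloud(d,c,W);F=fcloud(P)
print(rects(F,True,108,120,(-70,90,-50,160),100));print(rects(F,True,122,138,(-100,-30,0,120),50))
print("base",rects(F,True,80.8,86,(-60,90,-50,160),40))
p,d,c,W=cam("top");P=cloud(d,c,W)
print("brush",rects(P,True,120,142,(300,500,-350,-200),25),rects(P,True,45,60,(300,500,-350,-200),25))
```

```text
42.45 [0.05611324 0.11710018 0.89107424] [483.00831448  54.65783312 226.4118224 ]
[([58.7, 54.1], [118.8, 15.3], 90.0, 114.9, 3026), ([-25.1, 52.4], [119.5, 14.6], 90.2, 115.2, 2733), ([16.7, 52.5], [119.3, 15.0], 90.1, 115.1, 2854), ([-64.7, 57.7], [42.3, 13.3], 69.5, 114.6, 109)]
[([-58.0, 54.2], [43.9, 16.1], 90.2, 129.0, 1167)]
base [([42.9, 53.8], [118.6, 22.8], 91.4, 81.6, 1847), ([-38.8, 52.0], [119.0, 14.4], 90.2, 81.6, 1573), ([4.7, 52.4], [119.8, 29.4], 90.2, 81.6, 2328)]
brush [([398.5, -268.8], [38.5, 20.3], 176.0, 132.1, 127)] [([398.5, -267.9], [115.9, 41.4], 175.2, 52.6, 456)]
```

View pics/w9.png

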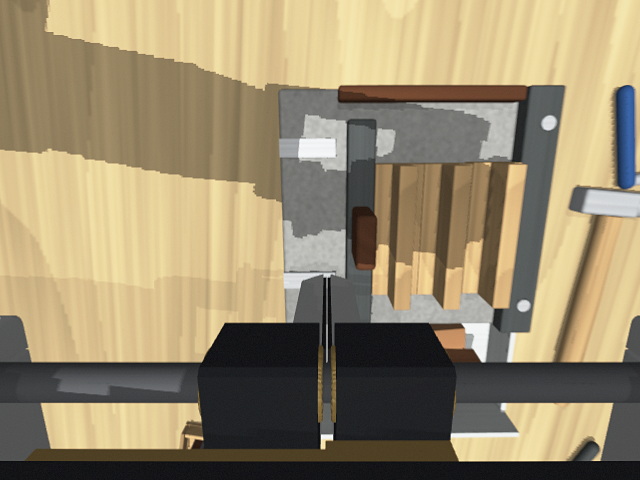

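```bash
python3 -c "
from h import *
print(arm.close_job())"
```

```text
the job is handed in; nothing more can be done
None
```

I handed the job in at about 42 s: the off-cuts I saw (five) are swept off the bed into the scrap tray and the brush stands in its rest. The three rails lie tongues up, 42 mm apart centre to centre, clamped against the fixed jaw with the sliding jaw at 34 mm; the judge's verdict was not shown.

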